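# Check the glued frame corners with the square

### The job

The square lies on the mat behind the paint tin. Move the tin aside, take the square and check the glued frame corners one after another from left to right: each time push its right-angled point fully into the inside of the corner, level and flush, so that it presses lightly against both rails at once, and hold it there for a second. Then lay the square flat on its outline again, pointing as it did, stand the tin back upright on its ring in front of it, and leave everything else where it is.

Things in the scene. Friction and masses are not known exactly. Their poses are not given: they have to be found in the camera images.
- square: steel L-shaped square, lying flat. Origin at its right-angled point, at the underside; x along the bisector, outwards through the point; z up. Two outer measuring faces run back from the point at 45 degrees either side of -x, 60 mm long; legs 14 mm wide, 12 mm thick. Upright flat grip centred at x = -34 mm: 12 mm thick along x, 30 mm wide along y, top 56 mm above the underside. 220 g
- square_grip (a point): point in the square's upright grip: x = -34 mm, 44 mm above the underside, in the square's axes
- tin: plain steel paint tin, 64 mm across, 130 mm tall, 400 g, heavier at the bottom; origin at the centre of its underside. It stands on the mat close in front of the square, too near for a gripper to reach the square's grip
- mat: black rubber mat 144 x 112 mm, 3 mm thick, fixed; origin at the centre of its underside, x from the tin's place towards the square's place
- square_place (a point): where the point of the square belongs, on the mat's top, at the tip of the grey L-shaped outline (x = +61 mm on the mat); the square then has the mat's axes
- tin_place (a point): where the centre of the tin's underside belongs, on the mat's top, in the middle of the grey ring (x = -29 mm on the mat)
- corner_left: left glued frame corner: two wooden rails at a right angle on a loose steel plate, 2.8 kg (heavy shoving slides it), not always there. Origin at the inner meeting point of the rails, at table level; x along the bisector from the open inside outwards through that point: a square pushed home has its point here (seen from above) and the same x and y axes. Plate 8 mm thick, x -66 to +48, y -67 to +67 mm
- corner_left_a: its rail on the +y side (same origin and axes as the corner): top 34 mm above the table (26 above the plate), 16 mm thick, smooth (friction about 0.25), inner face running back 75 mm at 45 degrees to -x; the plate is bare inside the corner
- corner_left_b: its rail on the -y side, likewise (same origin and axes)
- corner_mid: an equal frame corner, the middle one, left of the box of jars and right of corner_left, not always there
- corner_mid_a: its rail on the +y side (same origin and axes)
- corner_mid_b: its rail on the -y side (same origin and axes)
- corner_right: an equal frame corner, the right one, to the right of the box of jars, not always there
- corner_right_a: its rail on the +y side (same origin and axes)
- corner_right_b: its rail on the -y side (same origin and axes)
- carton: small striped carton, a bystander, 65 x 67 x 71 mm; origin at the centre of its underside
- marker: marker pen, a bystander, 12 x 124 mm, along its y axis, 13 mm high
- bottle: small dropper bottle, a bystander, 20 mm across, 67 mm tall, standing
- blades: flat black blade pack, a bystander, 28 x 90 mm, 9 mm high
- tint_box: box of jars, fixed, always at the same place, lid folded open; origin under the middle of the box. In its axes box and lid cover x -185 to +62, y -106 to +106 mm, all under 90 mm above the table

How it is judged:
By the outcome, as a careful person would: the job done as asked, in the order asked, and still so for the second after the job is handed in, with the robot touching nothing.
Of corner_left, corner_mid, corner_right only 2 to 3 are there at a start; the rules pass over those that are not, and their reading is None.
At some moment in a run one of square may be knocked a few centimetres aside while the robot is not near it.
Once in a run the grip may slacken for a moment while it holds something.
It also fails if it takes over 210 s, if anything falls off the work surface, if the arm or the gripper's body presses on something with over 40 N, if the wrist force passes 120 N, or if a joint passes its speed limit or range.

### The arm

A 6-joint arm with a two-finger parallel gripper is mounted at the origin on a cart in front of the work surface, level with it; the furniture and walls round the work are solid. World frame = base frame: x ahead of the robot, y to its left, z up, the work surface at z = 0. Lengths are in m, angles in rad, forces in N, time in s.
With the tool pointing down it reaches from about 0.275 to 0.875 m from the base axis. Payload 12.5 kg.
Tool frame: the origin (TCP) lies at the very end of the fingers, on their centre line; the grasp point (between the pads) lies 19 mm behind it; x points along the fingers, y is the direction in which the jaws open and shut, and the axes are right-handed (so a half turn about x gives the same grasp; the last joint's range is limited). The gripper opens to 85 mm and grips with 20 to 120 N. Pads are 22 mm wide; open, the fingers measure 114 mm over their backs; the gripper's body (76 mm by 85 mm) begins 54 mm behind the grasp point. The pads swing forward as they close: fully open they stand 13 mm farther back than shut.
Start: joints at [1.229, 0.351, 1.652, -0, 1.139, -0.085], TCP at [0.14, 0.532, 0.231] pointing down, gripper open.
Joint ranges: [-2.75, 2.75], [-0.79, 2.1], [0.01, 2.65], [-1.57, 4.71], [0.07, 3.14], [-2.87, 2.87]. Speed limits (rad/s): [2.22, 2.22, 2.79, 3.14, 3.14, 3.14].

### API

Orientations are given as a 3x3 rotation matrix whose columns are the frame's x, y, z axes.
In Python, from bench import manip gives the robot as it stands. Calls block until the motion is done:
- manip.move_ptp(position, orientation): joint-space move of the TCP to a pose.
- manip.move_l(position, attitude=None, max_speed=0.15): straight line of the TCP; attitude=None keeps the orientation; max_speed is the mean speed in m/s.
- manip.move_j(angles): joint-space move.
- manip.set_gripper(opening, effort=None): opening from 0.0 (shut) to 1.0 (fully open); effort is the grip in N (None keeps the last); returns when the fingers have stopped.
- manip.dwell(seconds).
- manip.inverse_kinematics(position, orientation): joint angles nearest the present ones, or None.
- manip.grab_frame(name): name is "side" or "top"; returns (picture, depth): 420x560x3 uint8, red, green, blue; 420x560 float32, m along the optical axis (not along the pixel's ray), 0 where there is no reading.
- manip.get_calibration(name): a dict with "camera_matrix" (3x3 intrinsics, pixels), "R" (3x3) and "t" (3): a world point X has camera coordinates R X + t. Camera axes: x right, y down, z forward; pixel columns grow to the right and rows downward; lengths in m; the calibration is good to about 2 mm. A picture is of the moment at which its call begins. get_calibration takes no time and is no camera call.
A pose or a line that the arm cannot do raises manip.Unreachable and nothing moves.
- manip.sign_off(): hands the job in, once; it reports no verdict.
Trained networks look in the newest picture that a camera, given by its name, has taken for a name from the list of things; names that differ only in an ending like _2 or _b are one class to them, and where a whole thing is asked for, a point or a joint stands for the part that bears it (a point fixed in the world has none). Each returns a list of dicts, best first, with "confidence" (0 to 1); they miss things now and then, are a little off and sometimes report something else, mostly with a low value. They report only what shows in the picture. A call takes as long as a camera call.
- manip.look_for(camera, name): "at" ([x, y, z] in m, in world coordinates, good to about 4 mm: the middle of the surface that is visible of it).
Readings, each from a call of its own:
- manip.current_time(): time.
- manip.current_qpos(): joint angles.
- manip.current_joint_vel(): joint speeds.
- manip.current_joint_torque(): joint torques, N m.
- manip.current_ee_pos(): TCP position.
- manip.current_tcp_rot(): TCP orientation.
- manip.current_force(): force on the tool from outside, world axes, zero at the start.
- manip.current_ft_torque(): the same for the moment, N m.
- manip.current_grip_width(): opening from 0.0 (shut) to 1.0 (fully open).
Only numpy, scipy, OpenCV 4.12 (cv2) and the standard library are available. Lean on these libraries where they do the work, as an engineer would, in place of code of your own. Each camera call takes 0.05 s, during which the arm holds its last target.

## Working session

There is one attempt and no reset: what is moved stays moved. The work goes in short steps, each a Python script; the robot and the scene stay as the last script left them, time stands still between calls to the robot, and variables do not carry over. Pictures are saved under pics/ and viewed, and the job is handed in when it is done.

```bash
ls; mkdir -p pics; cat > h.py <<'E'
import numpy as np, cv2
from bench import manip as m
def snap(cam,fn):
    p,d=m.grab_frame(cam); cv2.imwrite('pics/'+fn+'.png',p[:,:,::-1]); np.save('pics/'+fn+'_d.npy',d); return p,d
def unproj(cam,d,us=None,vs=None):
    c=m.get_calibration(cam);K,R,t=[np.array(c[k]) for k in("camera_matrix","R","t")]
    H,W=d.shape; u,v=np.meshgrid(np.arange(W),np.arange(H))
    P=np.stack([(u-K[0,2])/K[0,0]*d,(v-K[1,2])/K[1,1]*d,d],-1)
    X=(P-t)@R; X[d<=0]=np.nan
    return X
def proj(cam,X):
    c=m.get_calibration(cam);K,R,t=[np.array(c[k]) for k in("camera_matrix","R","t")]
    p=K@(R@np.asarray(X,float)+t); return p[:2]/p[2]
E
python3 - <<'E'
from h import *
for c in("top","side"):
    snap(c,c+'0')
    cal=m.get_calibration(c); print(c,np.round(cal['camera_matrix'],1).tolist(), np.round(-np.array(cal['R']).T@cal['t'],3), np.round(cal['R'],3).tolist())
    for n in["square","square_grip","tin","mat","square_place","tin_place","corner_left","corner_mid","corner_right","carton","marker","bottle","blades","tint_box"]:
        try: print(n,[(np.round(r['at'],3).tolist(),round(r['confidence'],2)) for r in m.look_for(c,n)][:4])
        except Exception as e: print(n,e)
print(m.current_time())
E
```

```text
pics
top [[379.6, 0.0, 280.0], [0.0, 379.6, 200.7], [0.0, 0.0, 1.0]] [0.423 0.021 1.111] [[0.013, -1.0, 0.005], [-0.994, -0.014, -0.109], [0.109, -0.004, -0.994]]
square [([0.625, 0.096, 0.011], 0.71)]
square_grip [([0.623, 0.094, 0.018], 0.67)]
tin [([0.56, 0.096, 0.134], 0.57)]
mat [([0.602, 0.097, 0.002], 0.87)]
square_place [([0.599, 0.094, 0.002], 0.67)]
tin_place [([0.687, 0.229, 0.067], 0.53)]
corner_left [([0.541, 0.398, 0.034], 0.77), ([0.532, 0.426, 0.009], 0.7), ([0.511, 0.45, 0.035], 0.64)]
corner_mid []
corner_right [([0.535, -0.386, 0.009], 0.71), ([0.545, -0.354, 0.032], 0.64), ([0.511, -0.4, 0.035], 0.57)]
carton [([0.688, 0.231, 0.066], 0.58)]
marker [([0.4, 0.317, 0.012], 0.75)]
bottle [([0.689, 0.335, 0.04], 0.66)]
blades [([0.685, 0.227, 0.066], 0.7), ([0.647, -0.35, 0.008], 0.63)]
tint_box [([0.596, 0.094, -0.0], 0.5)]
side [[425.1, 0.0, 275.5], [0.0, 425.1, 209.3], [0.0, 0.0, 1.0]] [0.564 0.954 0.636] [[-1.0, -0.001, 0.012], [-0.011, 0.511, -0.859], [-0.005, -0.859, -0.511]]
square []
square_grip [([0.627, 0.115, 0.012], 0.6)]
tin [([0.565, 0.125, 0.085], 0.9), ([0.603, 0.134, -0.001], 0.47)]
mat [([0.602, 0.134, -0.002], 0.94)]
square_place [([0.604, 0.13, -0.001], 0.59)]
tin_place [([0.604, 0.134, 0.004], 0.93)]
corner_left [([0.54, 0.411, 0.032], 0.8), ([0.508, 0.461, 0.032], 0.71), ([0.53, 0.448, 0.012], 0.63), ([0.514, -0.399, 0.023], 0.22)]
corner_mid [([0.622, 0.113, 0.012], 0.28)]
corner_right [([0.514, -0.398, 0.023], 0.73), ([0.505, -0.4, 0.027], 0.43)]
carton [([0.693, 0.267, 0.056], 0.93)]
marker [([0.537, 0.414, 0.032], 0.58), ([0.398, 0.333, 0.008], 0.57)]
bottle [([0.697, 0.344, 0.034], 0.73)]
blades [([0.57, 0.123, 0.084], 0.55), ([0.54, 0.415, 0.032], 0.51)]
tint_box [([0.698, 0.346, 0.033], 0.57)]
1.5
```

View pics/top0.png

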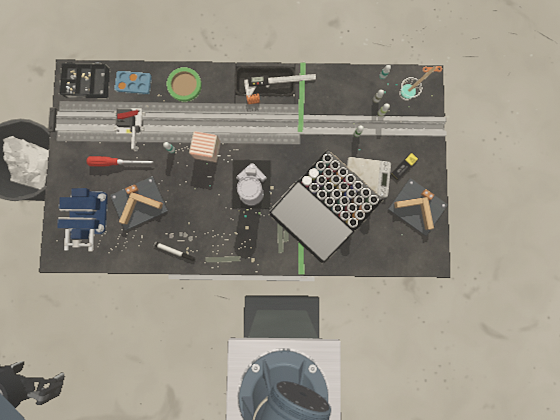

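View pics/side0.png

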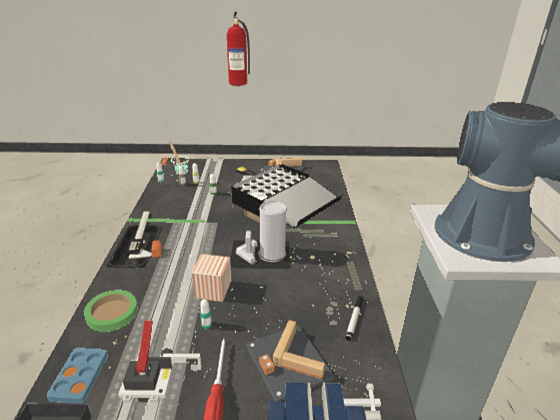

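```bash
python3 - <<'E'
import cv2,numpy as np
a=cv2.imread('pics/top0.png')
def z(x0,y0,x1,y1): return cv2.resize(a[y0:y1,x0:x1],(390,390),interpolation=cv2.INTER_CUBIC)
cv2.imwrite('pics/z0.png',np.hstack([z(105,165,170,230),z(385,165,450,230)]))
cv2.imwrite('pics/z1.png',cv2.resize(a[140:220,200:300],(800,640)[0:2]if 0 else (750,600),interpolation=cv2.INTER_CUBIC))
b=cv2.imread('pics/side0.png')
cv2.imwrite('pics/z2.png',cv2.resize(b[190:280,220:340],(800,600),interpolation=cv2.INTER_CUBIC))
E
```

```text
(no output)
```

View pics/z0.png

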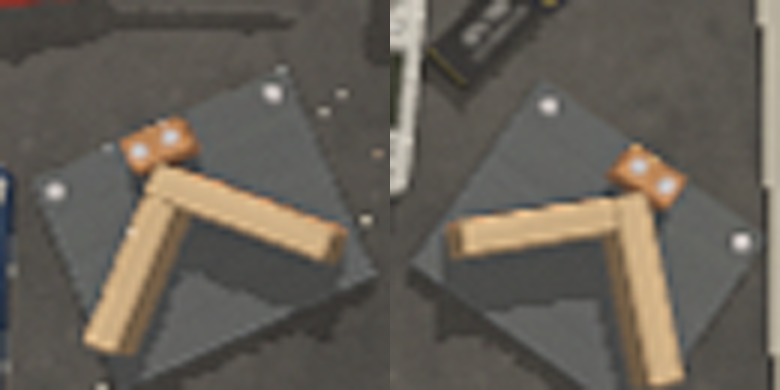

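View pics/z1.png

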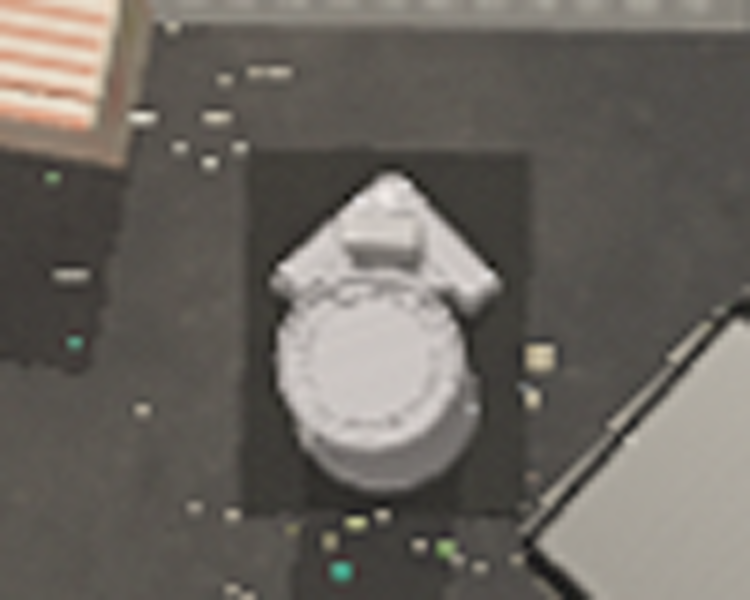

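View pics/z2.png

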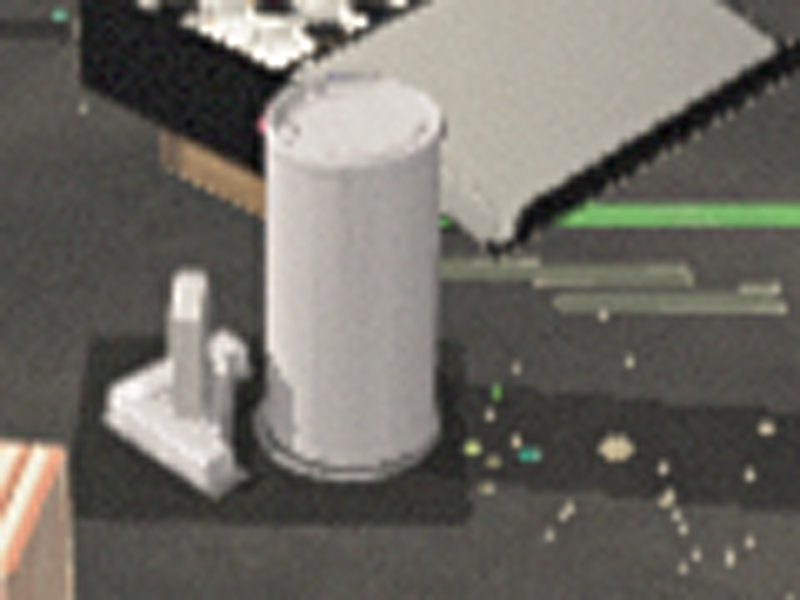

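```bash
cat > fit.py <<'E'
from h import *
from scipy.optimize import differential_evolution, minimize
def raster_fit(pts, zvals, model, bounds, seed=0):
    """pts Nx2; score: signed 'inside' soft membership"""
    pass
def rail_sdf(q,T=0.016,L=0.075):
    # q in corner axes; distance to union of 2 rails (inner face from origin back L at +-45deg, thickness T outward)
    s=np.sqrt(.5); out=[]
    for sg in(1,-1):
        al=q[:,0]*-s+q[:,1]*sg*s   # along
        no=q[:,0]*s+q[:,1]*sg*s    # outward
        a0=0
        dx=np.maximum(a0-T*0-al, al-L) ; dy=np.maximum(-no,no-T)
        d=np.hypot(np.maximum(dx,0),np.maximum(dy,0))+np.minimum(np.maximum(dx,dy),0)
        out.append(d)
    # corner block
    al=-q[:,0]*s+q[:,1]*s; n1=q[:,0]*s+q[:,1]*s; n2=q[:,0]*s-q[:,1]*s
    d=np.maximum(np.maximum(-n1,n1-T),np.maximum(-n2,n2-T)); out.append(d)
    return np.min(out,0)
def square_sdf(q):
    s=np.sqrt(.5); out=[]
    for sg in(1,-1):
        al=q[:,0]*-s+q[:,1]*sg*s
        no=-(q[:,0]*s+q[:,1]*sg*s)   # inward
        out.append(np.maximum(np.maximum(-al,al-.060),np.maximum(-no,no-.014)))
    return np.min(out,0)
def pixfit(cam,mask,sdf,z,box,x0,soft=0.0015,angb=0.9,posb=0.03):
    """fit pose (x,y,yaw) so that planar region sdf<0 at height z matches mask (HxW) within pixel box (u0,v0,u1,v1). """
    c=m.get_calibration(cam);K,R,t=[np.array(c[k]) for k in("camera_matrix","R","t")]
    u0,v0,u1,v1=box; u,v=np.meshgrid(np.arange(u0,u1),np.arange(v0,v1)); ss=[-.33,0,.33]
    mk=mask[v0:v1,u0:u1].astype(float)
    C=-R.T@t; XY=[]
    for a in ss:
        for b in ss:
            r=np.stack([(u+a-K[0,2])/K[0,0],(v+b-K[1,2])/K[1,1],np.ones(u.shape)],-1)@R
            k=(z-C[2])/r[...,2]; XY.append((C+r*k[...,None])[...,:2].reshape(-1,2))
    XY=np.array(XY)
    def cost(p):
        ca,sa=np.cos(p[2]),np.sin(p[2]); d=XY.reshape(-1,2)-p[:2]
        q=np.stack([d[:,0]*ca+d[:,1]*sa,-d[:,0]*sa+d[:,1]*ca],-1)
        f=1/(1+np.exp(np.clip(sdf(q)/soft*2,-30,30)))
        f=f.reshape(len(XY),-1).mean(0)
        return np.abs(f-mk.ravel()).sum() 
    b=[(x0[0]-posb,x0[0]+posb),(x0[1]-posb,x0[1]+posb),(x0[2]-angb,x0[2]+angb)]
    r=differential_evolution(cost,b,seed=1,maxiter=60,popsize=12,tol=1e-6,polish=False)
    r=minimize(cost,r.x,method='Nelder-Mead',options=dict(xatol=1e-5,fatol=1e-3))
    return r.x,r.fun,mk.sum()
E
python3 - <<'E'
from fit import *
p=cv2.imread('pics/top0.png')[:,:,::-1].astype(int); d=np.load('pics/top0_d.npy'); X=unproj('top',d)
h=cv2.cvtColor(p.astype(np.uint8),cv2.COLOR_RGB2HSV)
print('table z',np.nanmedian(X[225:260,200:260,2]),np.nanstd(X[225:260,200:260,2]))
for nm,box,x0 in(("L",(105,165,170,235),(.555,.41,-.3)),("R",(385,165,450,235),(.555,-.39,.3))):
    zz=X[...,2]
    wood=(zz>0.026)&(zz<.045)
    ok=wood[box[1]:box[3],box[0]:box[2]]
    print(nm,ok.sum(),np.median(zz[box[1]:box[3],box[0]:box[2]][ok]))
    rgb=(h[...,0]<22)&(h[...,1]>60)&(p[...,0]>185)&(p[...,1]>130)
    for mk in(wood,rgb):
        print(pixfit('top',mk,rail_sdf,.034,box,x0))
# tin top
zz=X[...,2]; t=(zz>.12)&(zz<.145); t[:,:220]=0;t[:,290:]=0; ys=X[t]; print('tin',len(ys),np.nanmean(ys,0),np.nanmin(ys,0),np.nanmax(ys,0))
b=X[140:220,200:300]; g=(b[...,2]>.045)&(b[...,2]<.07)&(b[...,0]>.61)&(b[...,1]<.13); print('grip',g.sum(),b[g].mean(0))
E
```

```text
table z 0.0011382403046686685 0.00213685098498763
L 375 0.034897190966832026
(array([0.54130673, 0.43096204, 0.44874537]), np.float64(90.26424082563472), np.float64(375.0))
(array([0.54250048, 0.4337377 , 0.44996373]), np.float64(100.53228628647474), np.float64(315.0))
R 373 0.03438683125349025
(array([ 0.54095424, -0.39191827, -0.62107177]), np.float64(88.87530926728436), np.float64(373.0))
(array([ 0.5418656 , -0.39203228, -0.61838305]), np.float64(102.9298976108193), np.float64(314.0))
tin 567 [0.4726884  0.08946043 0.13122272] [-0.00331239  0.02846147  0.12040534] [0.59498733 0.12749094 0.14496131]
grip 50 [0.62253617 0.09951874 0.05810482]
```

```bash
cat > ov.py <<'E'
from h import *
def outline(kind):
    s=np.sqrt(.5);e=lambda a,n,sg:np.array([-a*s+n*s,sg*(a*s+n*s)])
    if kind=='rail': return [[e(0,0,1),e(.075,0,1),e(.075,.016,1),np.array([.016/s,0]),e(.075,.016,-1),e(.075,0,-1)]]
    if kind=='square': return [[np.zeros(2),e(.06,0,1),e(.06,-.014,1),np.array([-.014/s,0]),e(.06,-.014,-1),e(.06,0,-1)]]
    if kind=='grip': return [[np.array(v) for v in((-.028,.015),(-.04,.015),(-.04,-.015),(-.028,-.015))]]
    if kind=='mat': return [[np.array(v) for v in((.072,.056),(-.072,.056),(-.072,-.056),(.072,-.056))]]
    if kind=='tin': return [[.032*np.array([np.cos(a),np.sin(a)]) for a in np.linspace(0,6.28,24)]]
def draw(cam,img,box,items,fn,S=6):
    u0,v0,u1,v1=box; z=cv2.resize(img[v0:v1,u0:u1],None,fx=S,fy=S,interpolation=cv2.INTER_CUBIC)
    for kind,pose,zh,col in items:
        ca,sa=np.cos(pose[2]),np.sin(pose[2])
        for poly in outline(kind):
            P=np.array([proj(cam,[pose[0]+ca*a-sa*b,pose[1]+sa*a+ca*b,zh]) for a,b in poly])
            P=((P-[u0,v0]+.5)*S*8).astype(np.int32)
            cv2.polylines(z,[P],True,col,1,cv2.LINE_AA,3)
    cv2.imwrite('pics/'+fn+'.png',z); return z
E
python3 - <<'E'
from ov import *
a=cv2.imread('pics/top0.png')
G=(0,255,0);B=(255,0,0)
z1=draw('top',a,(105,165,170,230),[('rail',(.5413,.431,.449),.034,G)],'o1')
z2=draw('top',a,(385,165,450,230),[('rail',(.541,-.392,-.62),.034,G)],'o2')
cv2.imwrite('pics/o12.png',np.hstack([z1,z2]))
b=cv2.imread('pics/side0.png')
z1=draw('side',b,(240,310,335,400),[('rail',(.5413,.431,.449),.034,G)],'o3',4)
z2=draw('side',b,(260,150,315,175),[('rail',(.541,-.392,-.62),.034,G)],'o4',7)
cv2.imwrite('pics/o34.png',np.hstack([z1,cv2.copyMakeBorder(z2,0,z1.shape[0]-z2.shape[0],0,0,0)]))
E
```

```text
(no output)
```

View pics/o12.png

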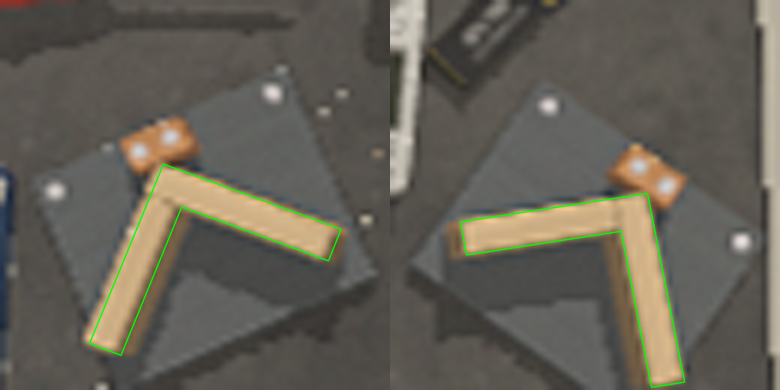

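View pics/o34.png

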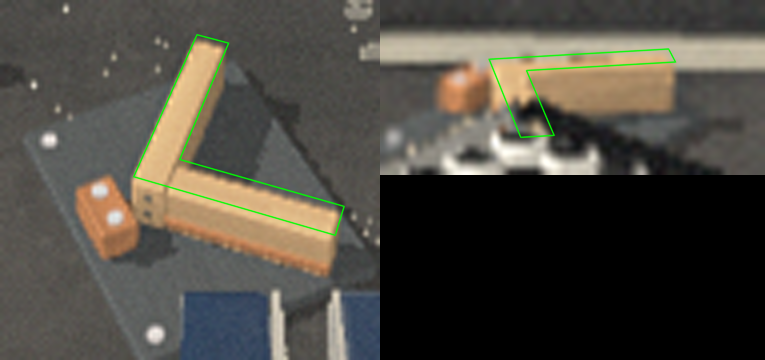

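```bash
python3 - <<'E'
from fit import *
d=np.load('pics/top0_d.npy'); X=unproj('top',d); zz=X[...,2]
t=(zz>.122)&(zz<.145)&(X[...,0]>.5)&(X[...,0]<.63)&(abs(X[...,1]-.1)<.06)
v,u=np.nonzero(t); print(t.sum(),u.min(),u.max(),v.min(),v.max(),np.median(zz[t]))
disc=lambda q:np.hypot(q[:,0],q[:,1])-.032
print('tin top',pixfit('top',t,disc,.133,(215,150,290,230),(.56,.095,0)))
b=X[140:220,200:300]
g=np.zeros(t.shape,bool); g=(zz>.045)&(zz<.072)&(X[...,0]>.61)&(X[...,0]<.65)&(abs(X[...,1]-.1)<.04)
rect=lambda q:np.maximum(abs(q[:,0])-.006,abs(q[:,1])-.015)
print('grip',g.sum(),pixfit('top',g,rect,.059,(230,150,280,190),(.625,.095,0)))
p=cv2.imread('pics/top0.png')[:,:,::-1].astype(int)
mat=(p.sum(2)<190)&(p.sum(2)>0)
# mat depth of temp site
for (x,y) in [(.43,.09),(.42,.13)]:
    r=(abs(X[...,0]-x)<.05)&(abs(X[...,1]-y)<.05); print('site',x,y,r.sum(),np.percentile(zz[r],[1,50,99]))
print(p[150:215:6,225:275:6].sum(2))
print(m.current_force(),m.current_ft_torque(),m.current_grip_width(),m.current_time())
E
```

```text
465 238 261 176 199 0.13116056040777185
tin top (array([0.56479079, 0.09725297, 0.50919708]), np.float64(36.510953416600216), np.float64(465.0))
grip 50 (array([ 0.6223739 ,  0.09981564, -0.06964236]), np.float64(13.375808666662294), np.float64(50.0))
site 0.43 0.09 1198 [-0.00372793  0.00110288  0.00593645]
site 0.42 0.13 1191 [-0.00368479  0.00109144  0.00598456]
[[256 253 345 269 267 272 261 259 247]
 [254 238 251 258 260 266 268 258 248]
 [241 250 190 192 171 176 189 185 251]
 [252 265 186 144 578 557 186 188 256]
 [263 270 112 585 323 314 599 184 255]
 [252 273 129 595 591 543 334 186 244]
 [253 263 470 602 592 602 460 176 462]
 [254 245 273 600 594 606 318 179 235]
 [260 261 175 440 586 392 335 177 231]
 [263 234 174 134 393 272 168 177 207]
 [246 252 240 178 166 183 235 235 438]]
[-0.12171549 -0.63960213 -0.88114433] [-0.04828648 -0.01880073 -0.01037206] 1.0019030903629786 1.5
```

```bash
cat >> h.py <<'E'
def Rd(a):
    c,s=np.cos(a),np.sin(a); return np.array([[0,c,s],[0,s,-c],[-1,0,0.]])
def st(tag=''):
    print(tag,'t%.1f'%m.current_time(),'p',np.round(m.current_ee_pos(),4),'F',np.round(m.current_force(),1),'M',np.round(m.current_ft_torque(),2),'g%.3f'%m.current_grip_width())
E
python3 - <<'E'
from h import *
for a in(np.pi/2,-np.pi/2):
    print(a,m.inverse_kinematics([.565,.097,.2],Rd(a)))
R=Rd(np.pi/2) if m.inverse_kinematics([.565,.097,.2],Rd(np.pi/2)) is not None else Rd(-np.pi/2)
q1=m.inverse_kinematics([.565,.097,.2],Rd(np.pi/2));q2=m.inverse_kinematics([.565,.097,.2],Rd(-np.pi/2))
R=Rd(np.pi/2) if abs(q1[5])<abs(q2[5]) else Rd(-np.pi/2)
m.move_ptp([.565,.0975,.20],R); st()
m.move_l([.565,.0975,.095]); st()
m.set_gripper(0.3,40); st()
m.move_l([.565,.0975,.125],max_speed=.08); st()
m.move_l([.42,.12,.125]); m.move_l([.42,.12,.095+.0],max_speed=.08); st()
m.move_l([.42,.12,.0925],max_speed=.02); st()
E
```

```text
1.5707963267948966 [ 8.88205109e-02  4.26025038e-01  1.62281159e+00 -4.44089210e-16
  1.09275603e+00 -1.48197582e+00]
-1.5707963267948966 [ 8.88205109e-02  4.26025038e-01  1.62281159e+00 -4.44089210e-16
  1.09275603e+00  1.65961684e+00]
 t3.7 p [0.5649 0.0982 0.2001] F [ 0.7  0.3 -1.3] M [ 0.   -0.    0.04] g1.000
 t4.5 p [0.5655 0.0977 0.0958] F [0.1 0.1 0.1] M [0.02 0.   0.02] g1.000
 t4.9 p [0.5656 0.0977 0.0962] F [-1.9  1.   6.5] M [ 0.02  0.17 -0.04] g0.740
 t5.4 p [0.565  0.0975 0.1252] F [-0.9 -0.2 -4.5] M [ 0.01 -0.01  0.01] g0.741
 t7.0 p [0.4202 0.12   0.095 ] F [-0.   0.8 -3.3] M [-0.03 -0.02  0.  ] g0.740
 t7.3 p [0.4206 0.1201 0.0932] F [-0.2  0.   5.3] M [-0.17  0.15  0.  ] g0.742
```

```bash
cat > sq.py <<'E'
from fit import *
from ov import *
def meas(tag, x0=(.655,.097,0), box=(225,145,285,215), zb=.003):
    p,d=snap('top',tag); X=unproj('top',d); zz=X[...,2]
    bright=(p.astype(int).sum(2)>330)
    # full silhouettes: body top z=zb+.012 
    g=(zz>zb+.042)&(zz<zb+.07)&(np.hypot(X[...,0]-x0[0],X[...,1]-x0[1])<.09)
    rect=lambda q:np.maximum(abs(q[:,0]+.034)-.006,abs(q[:,1])-.015)
    gp=pixfit('top',g,rect,zb+.056,box,x0,angb=.4)
    def run(x0):
        return pixfit('top',bright,square_sdf,zb+.012,box,x0,angb=.4)
    sp=run(x0)
    print(tag,'grip',g.sum(),np.round(gp[0],4),gp[1:], 'body',np.round(sp[0],4),sp[1:])
    draw('top',p[:,:,::-1].copy(),box,[('square',sp[0],zb+.012,(0,255,0)),('grip',sp[0],zb+.056,(0,0,255)),('mat',(sp[0][0]-.061*np.cos(sp[0][2]),sp[0][1]-.061*np.sin(sp[0][2]),sp[0][2]),.003,(255,255,0))],tag+'_o',8)
    return sp,gp
E
python3 - <<'E'
from h import *
m.set_gripper(1.0,40); m.dwell(.2); m.move_l([.42,.12,.22],max_speed=.3)
st()
from sq import *
meas('top1'); snap('side','side1')
E
```

```text
t8.4 p [0.4199 0.12   0.2202] F [-0.8 -0.   0.3] M [ 0.02  0.01 -0.04] g0.999
top1 grip 52 [0.656  0.1011 0.0309] (np.float64(14.278983081226299), np.float64(52.0)) body [ 6.553e-01  1.021e-01 -5.000e-04] (np.float64(513.3279372012094), np.float64(681.0))
```

View pics/top1_o.png

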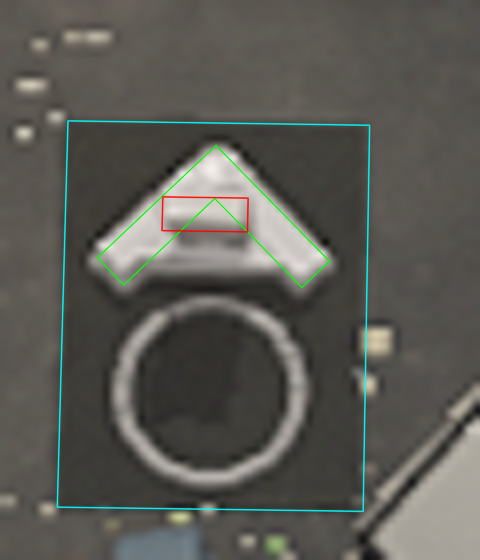

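View pics/top1.png

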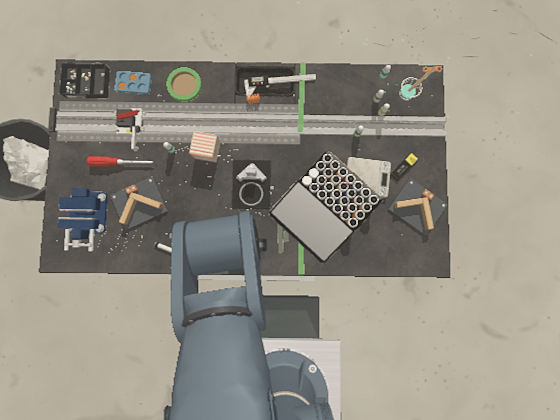

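View pics/side1.png

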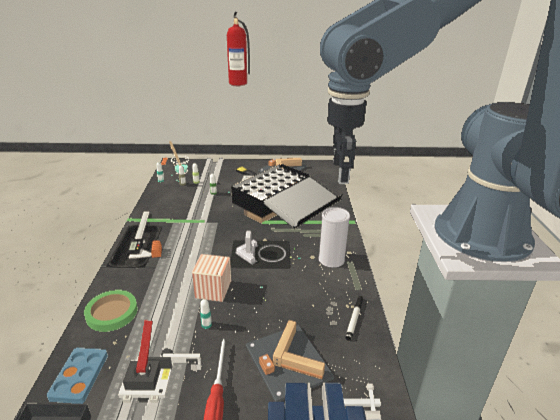

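```bash
cat >> sq.py <<'E'
def edgefit(cam,p,zb,x0,r=.004):
    """refine (x,y,yaw) of square: gradient-based fit on outer measuring faces + leg ends (top edge z=zb+.012)"""
    g=cv2.cvtColor(p,cv2.COLOR_RGB2GRAY).astype(np.float32)
    s=np.sqrt(.5)
    def prof(pose,off):
        ca,sa=np.cos(pose[2]),np.sin(pose[2]); P=[]
        for sg in(1,-1):
            for a in np.linspace(.006,.056,24):
                n=off; q=np.array([-a*s+n*s,sg*(a*s+n*s)]); P.append(q)
            for n in np.linspace(-.012,-.002,6):
                a=.06+off; P.append(np.array([-a*s+n*s,sg*(a*s+n*s)]))
        P=np.array(P); W=np.stack([pose[0]+ca*P[:,0]-sa*P[:,1],pose[1]+sa*P[:,0]+ca*P[:,1],np.full(len(P),zb+.012)])
        c=m.get_calibration(cam);K,R,t=[np.array(c[k]) for k in("camera_matrix","R","t")]
        uv=K@(R@W+np.array(t)[:,None]); uv=(uv[:2]/uv[2]).astype(np.float32)
        return cv2.remap(g,uv[0].reshape(-1,1),uv[1].reshape(-1,1),cv2.INTER_CUBIC).ravel()
    cost=lambda q:-(np.clip(prof(q,-r),0,200)-prof(q,r)).mean()
    best=None
    for dx in(-.004,0,.004):
        for dy in(-.004,0,.004):
            for da in(-.06,0,.06):
                q=minimize(cost,np.array(x0)+[dx,dy,da],method='Nelder-Mead',options=dict(xatol=1e-5,fatol=1e-3,initial_simplex=np.array(x0)+[dx,dy,da]+np.array([[0,0,0],[.003,0,0],[0,.003,0],[0,0,.04]])))
                if best is None or q.fun<best.fun: best=q
    return best.x,best.fun
E
python3 - <<'E'
from sq import *
G=(0,255,0)
for f in('top0','top1'):
    p=cv2.imread(f'pics/{f}.png')[:,:,::-1].copy()
    print(f,edgefit('top',p,.003,(.656,.099,0)),edgefit('top',p,.003,(.656,.099,0),.0025))
s,_=edgefit('top',p,.003,(.656,.099,0))
d=lambda q:q
z1=draw('top',p[:,:,::-1].copy(),(228,150,276,210),[('square',s,.015,G),('grip',s,.059,(0,0,255)),('mat',(s[0]-.061,s[1],0),.003,(255,255,0)),('tin',(s[0]-.09,s[1],0),.003,G)],'e1',10)
# ring
X=unproj('top',np.load('pics/top1_d.npy'))
g=p.astype(int).sum(2)
r=(g>330); r[:186]=0; r[215:]=0; r[:,:236]=0; r[:,268:]=0
from fit import *
ring=lambda q:abs(np.hypot(q[:,0],q[:,1])-.0335)-.0015
print(pixfit('top',r,ring,.003,(232,186,272,215),(.565,.097,0)))
ps=cv2.imread('pics/side1.png')
draw('side',ps,(225,220,300,280),[('square',s,.015,G),('grip',s,.059,(0,0,255)),('mat',(s[0]-.061,s[1],0),.003,(255,255,0)),('tin',(s[0]-.09,s[1],0),.003,G)],'e2',8)
E
```

```text
Traceback (most recent call last):
  File "sq.py", line 36, in edgefit
    q=minimize(cost,np.array(x0)+[dx,dy,da],method='Nelder-Mead',options=dict(xatol=1e-5,fatol=1e-3,initial_simplex=np.array(x0)+[dx,dy,da]+np.array([[0,0,0],[.003,0,0],[0,.003,0],[0,0,.04]])))
  File "sq.py", line 31, in <lambda>
    cost=lambda q:-(np.clip(prof(q,-r),0,200)-prof(q,r)).mean()
                            ~~~~^^^^^^
  File "sq.py", line 28, in prof
    c=m.get_calibration(cam);K,R,t=[np.array(c[k]) for k in("camera_matrix","R","t")]
ValueError: time passes only in moves, steps and waits
```

Too many calibration calls; cache them.

```bash
cat > cal.py <<'E'
E
python3 - <<'E'
import re
from bench import manip as m, __name__ as _
import numpy as np, json
json.dump({c:{k:np.array(v).tolist() for k,v in m.get_calibration(c).items()} for c in('top','side')},open('cal.json','w'))
for f in('h.py','fit.py','sq.py'):
    s=open(''+f).read().replace('m.get_calibration(cam)','CAL[cam]').replace('m.get_calibration(c)','CAL[c]')
    if f=='h.py': s=s.replace('from bench import manip as m\n','from bench import manip as m\nimport json\nCAL=json.load(open("cal.json"))\n')
    open(''+f,'w').write(s)
E
cat > t.py <<'E'
from sq import *
G=(0,255,0)
for f in('top0','top1'):
    p=cv2.imread(f'pics/{f}.png')[:,:,::-1].copy()
    print(f,edgefit('top',p,.003,(.656,.099,0)),edgefit('top',p,.003,(.656,.099,0),.0025))
s,_=edgefit('top',p,.003,(.656,.099,0))
z1=draw('top',p[:,:,::-1].copy(),(228,150,276,210),[('square',s,.015,G),('grip',s,.059,(0,0,255)),('mat',(s[0]-.061,s[1],0),.003,(255,255,0)),('tin',(s[0]-.09,s[1],0),.003,G)],'e1',10)
g=p.astype(int).sum(2)
r=(g>330); r[:186]=0; r[215:]=0; r[:,:236]=0; r[:,268:]=0
ring=lambda q:abs(np.hypot(q[:,0],q[:,1])-.0335)-.0015
print(pixfit('top',r,ring,.003,(232,186,272,215),(.565,.097,0)))
ps=cv2.imread('pics/side1.png')
draw('side',ps,(225,220,300,280),[('square',s,.015,G),('grip',s,.059,(0,0,255)),('mat',(s[0]-.061,s[1],0),.003,(255,255,0)),('tin',(s[0]-.09,s[1],0),.003,G)],'e2',8)
E
python3 t.py
```

```text
top0 (array([ 0.65679438,  0.101172  , -0.02529661]), np.float64(-144.99728393554688)) (array([ 0.65827258,  0.10087952, -0.03237433]), np.float64(-134.9542999267578))
top1 (array([ 0.65670012,  0.10126178, -0.02523168]), np.float64(-145.36326599121094)) (array([ 0.65836141,  0.10087367, -0.03266461]), np.float64(-135.76947021484375))
(array([0.56688241, 0.10304599, 0.16691527]), np.float64(103.1013400299956), np.float64(141.0))
```

View pics/e1.png

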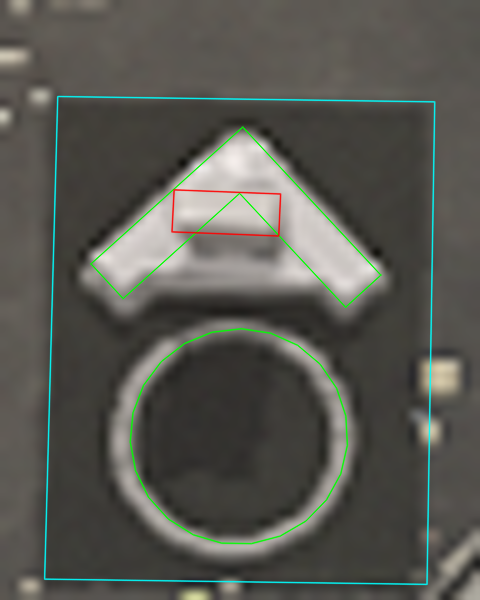

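View pics/e2.png

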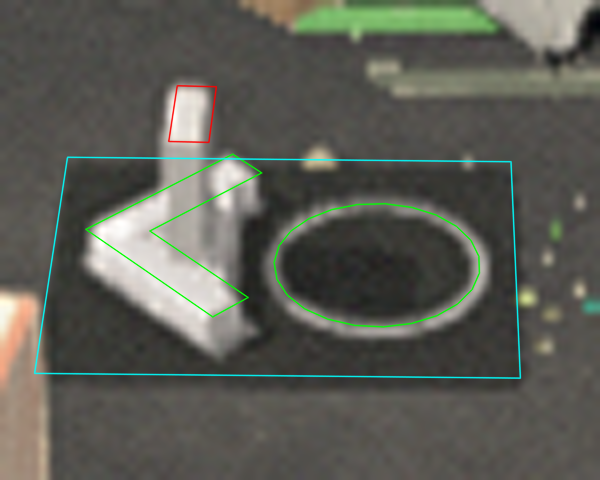

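```bash
cat > t2.py <<'E'
from sq import *
m.move_l([.50,.12,.24],max_speed=.3)
R=Rd(np.pi)  # jaw along -x
q=[m.inverse_kinematics([.62,.10,.2],Rd(a)) for a in(0,np.pi)]; print(np.round(q,2))
R=Rd(0) if abs(q[0][5])<abs(q[1][5]) else Rd(np.pi)
m.move_ptp([.60,-.15,.25],R)
p,d=snap('top','top2'); snap('side','side2'); X=unproj('top',d); zz=X[...,2]
t=(zz>.115)&(zz<.145)&(X[...,0]>.36)&(X[...,0]<.48)&(abs(X[...,1]-.12)<.06)
v,u=np.nonzero(t); print(t.sum(),u.min(),u.max(),v.min(),v.max(),np.median(zz[t]))
disc=lambda q:np.hypot(q[:,0],q[:,1])-.032
print('tin top',pixfit('top',t,disc,.130,(200,200,290,270),(.42,.12,0)))
print('sq',edgefit('top',p,.003,(.656,.099,0)))
for x,y,uv in((.42,.12,None),): print(proj('top',[x,y,.13]),proj('top',[x,y,0]),proj('side',[x,y,.13]),proj('side',[x,y,0]))
G=(0,255,0)
draw('top',p[:,:,::-1].copy(),(205,190,285,270),[('tin',(.4206,.1201,0),.13,G),('tin',(.4206,.1201,0),0,(0,0,255))],'f1',7)
ps=cv2.imread('pics/side2.png')
draw('side',ps,(290,190,370,280),[('tin',(.4206,.1201,0),.13,G),('tin',(.4206,.1201,0),0,(0,0,255))],'f2',6)
E
python3 t2.py
```

```text
Traceback (most recent call last):
  File "t2.py", line 4, in <module>
    q=[m.inverse_kinematics([.62,.10,.2],Rd(a)) for a in(0,np.pi)]; print(np.round(q,2))
                                                                          ~~~~~~~~^^^^^
ValueError: setting an array element with a sequence. The requested array has an inhomogeneous shape after 1 dimensions. The detected shape was (2,) + inhomogeneous part.
```

```bash
python3 -c "
import cv2,numpy as np
a=cv2.imread('pics/f1.png');b=cv2.imread('pics/f2.png')
a=cv2.resize(a,(400,400));b=cv2.resize(b,(380,400));cv2.imwrite('pics/f12.png',np.hstack([a,b]))"
```

```text
[ WARN:0@0.025] global loadsave.cpp:275 findDecoder imread_('pics/f1.png'): can't open/read file: check file path/integrity
[ WARN:0@0.026] global loadsave.cpp:275 findDecoder imread_('pics/f2.png'): can't open/read file: check file path/integrity
Traceback (most recent call last):
cv2.error: OpenCV(4.12.0) /io/opencv/modules/imgproc/src/resize.cpp:4208: error: (-215:Assertion failed) !ssize.empty() in function 'resize'
```

```bash
sed -i 's/^q=.*$/R=Rd(0)/; s/^R=Rd(0) if.*$//' t2.py; python3 t2.py; python3 -c "
import cv2,numpy as np
a=cv2.imread('pics/f1.png');b=cv2.imread('pics/f2.png')
a=cv2.resize(a,(400,400));b=cv2.resize(b,(380,400));cv2.imwrite('pics/f12.png',np.hstack([a,b]))"
```

```text
482 227 251 231 255 0.1282192200803961
tin top (array([0.42003475, 0.11989755, 0.01533895]), np.float64(37.98259876675162), np.float64(482.0))
sq (array([ 0.65672204,  0.10125017, -0.02570548]), np.float64(-145.33724975585938))
[239.38948668 243.24498285] [243.89982479 243.1473899 ] [335.7707424  213.27403065] [331.30976951 258.55761501]
```

View pics/f12.png

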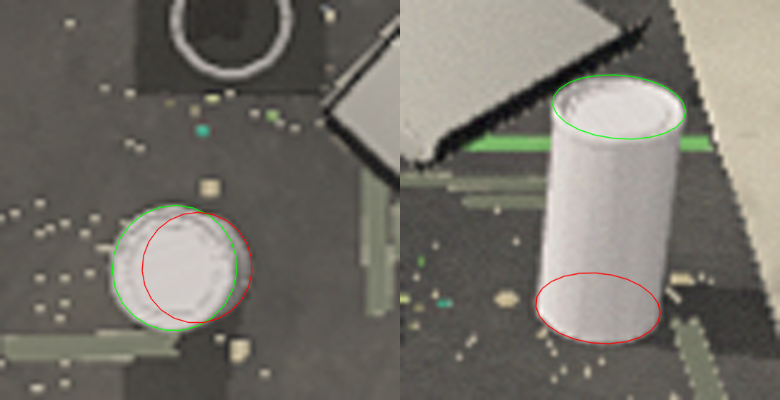

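View pics/top2.png

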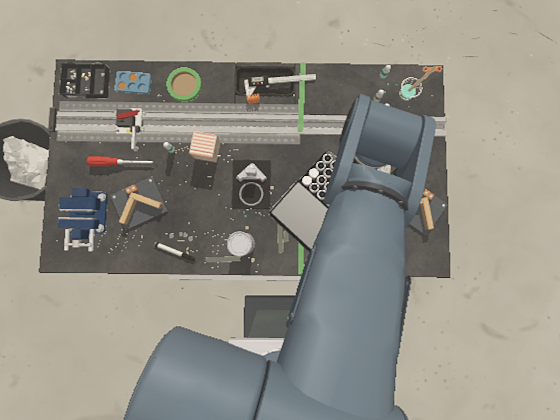

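```bash
cat > t3.py <<'E'
from sq import *
G=(0,255,0)
p=cv2.imread('pics/top2.png');ps=cv2.imread('pics/side2.png')
g=p[:,:,::-1].astype(int).sum(2)
mk=(g<222)|(g>330); mk=cv2.morphologyEx(mk.astype(np.uint8),cv2.MORPH_OPEN,np.ones((2,2)))>0
rect=lambda q:np.maximum(abs(q[:,0])-.072,abs(q[:,1])-.056)
r=pixfit('top',mk,rect,.003,(222,150,282,216),(.595,.1,0),angb=.15); print('mat',r)
M=r[0]
ring=M[:2]-.029*np.array([np.cos(M[2]),np.sin(M[2])]); tip=M[:2]+.061*np.array([np.cos(M[2]),np.sin(M[2])])
print('ring',ring,'tip',tip)
its=[('mat',M,.003,(255,255,0)),('tin',(*ring,0),.003,G),('tin',(.565,.0977,0),.003,(0,0,255)),('square',(*tip,M[2]),.003,(255,0,255))]
a=draw('top',p,(222,148,286,212),its,'g1',6); b=draw('side',ps,(225,215,300,285),its,'g2',5)
b=cv2.copyMakeBorder(b,0,a.shape[0]-b.shape[0],0,0,0); cv2.imwrite('pics/g12.png',np.hstack([a,b]))
E
python3 t3.py
```

```text
mat (array([0.59092165, 0.09928395, 0.00253731]), np.float64(387.9803609531524), np.float64(1951.0))
ring [0.56192174 0.09921037] tip [0.65192145 0.09943872]
```

View pics/g12.png

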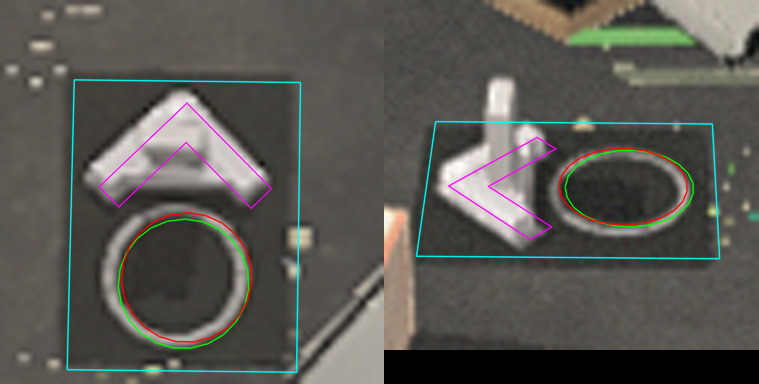

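```bash
cat >> sq.py <<'E'
def ringfit(cam,p,x0=(.566,.101),z=.003):
    g=cv2.GaussianBlur(cv2.cvtColor(p,cv2.COLOR_RGB2GRAY).astype(np.float32),(0,0),.8)
    c=CAL[cam];K,R,t=[np.array(c[k]) for k in("camera_matrix","R","t")]
    A=np.linspace(0,2*np.pi,120,endpoint=False)
    def cost(q):
        W=np.stack([q[0]+q[2]*np.cos(A),q[1]+q[2]*np.sin(A),np.full(120,z)])
        uv=K@(R@W+t[:,None]);uv=(uv[:2]/uv[2]).astype(np.float32)
        return -np.minimum(cv2.remap(g,uv[0].reshape(-1,1),uv[1].reshape(-1,1),cv2.INTER_CUBIC),190).mean()
    r=differential_evolution(cost,[(x0[0]-.012,x0[0]+.012),(x0[1]-.012,x0[1]+.012),(.028,.037)],seed=1,polish=False,tol=1e-5)
    return minimize(cost,r.x,method='Nelder-Mead').x
def matedges(cam,p,x0):
    g=cv2.GaussianBlur(cv2.cvtColor(p,cv2.COLOR_RGB2GRAY).astype(np.float32),(0,0),.6)
    c=CAL[cam];K,R,t=[np.array(c[k]) for k in("camera_matrix","R","t")]
    def samp(q,off):
        L=np.linspace(-1,1,60);a,b=.072+off,.056+off
        P=np.concatenate([np.stack([L*.066,0*L+b],1),np.stack([L*.066,0*L-b],1),np.stack([0*L+a,L*.05],1),np.stack([0*L-a,L*.05],1)])
        ca,sa=np.cos(q[2]),np.sin(q[2])
        W=np.stack([q[0]+ca*P[:,0]-sa*P[:,1],q[1]+sa*P[:,0]+ca*P[:,1],np.full(len(P),.003)])
        uv=K@(R@W+t[:,None]);uv=(uv[:2]/uv[2]).astype(np.float32)
        return cv2.remap(g,uv[0].reshape(-1,1),uv[1].reshape(-1,1),cv2.INTER_LINEAR).ravel()
    cost=lambda q:-np.clip(samp(q,.003)-samp(q,-.003),-25,25).mean()
    r=differential_evolution(cost,[(x0[0]-.012,x0[0]+.012),(x0[1]-.012,x0[1]+.012),(-.08,.08)],seed=1,polish=False,tol=1e-6)
    return minimize(cost,r.x,method='Nelder-Mead').x,r.fun
E
cat > t4.py <<'E'
from sq import *
for cam,f in(('top','top2'),('top','top1'),('side','side1'),('side','side2')):
    p=cv2.imread(f'pics/{f}.png')[:,:,::-1].copy()
    print(f,'ring',ringfit(cam,p),'mat',matedges(cam,p,(.594,.1)))
E
python3 t4.py
```

```text
top2 ring [0.56610591 0.1029276  0.03232887] mat (array([0.59399788, 0.10322095, 0.00212209]), np.float64(-20.47325897216797))
top1 ring [0.56610531 0.10292721 0.03232866] mat (array([0.5940611 , 0.10314014, 0.00670253]), np.float64(-20.36139488220215))
side1 ring [0.56660955 0.10295255 0.03233886] mat (array([0.59396123, 0.10697523, 0.00510497]), np.float64(-18.683372497558594))
side2 ring [0.56664434 0.10298995 0.03229088] mat (array([0.59419353, 0.10709525, 0.00249131]), np.float64(-18.512638092041016))
```

```bash
cat > t5.py <<'E'
from sq import *
R=Rd(-.012)
m.set_gripper(.5,60)
m.move_ptp([.6227,.101,.16],R)
m.move_l([.6227,.101,.030],max_speed=.12); st('down')
m.set_gripper(0.0,60); st('grip')
m.move_l([.6227,.101,.045],max_speed=.05); st('lift'); m.dwell(.2)
m.move_l([.6227,.101,.18],max_speed=.2); st('up')
m.move_l([.6227,.101,.22],max_speed=.2)
snap('side','side3'); 
m.move_ptp([.45,.30,.22],Rd(.449)); st('c')
p,d=snap('top','top3'); snap('side','side4')
E
python3 t5.py; python3 -c "
import cv2,numpy as np
a=cv2.imread('pics/top3.png');b=cv2.imread('pics/side4.png')
a=cv2.resize(a[145:220,215:290],(400,400),interpolation=cv2.INTER_CUBIC);b=cv2.resize(b[100:300,220:400],(380,400));cv2.imwrite('pics/k.png',np.hstack([a,b]))"
```

```text
down t13.2 p [0.6232 0.101  0.0308] F [-0.1  0.5  0.3] M [-0.03  0.04  0.07] g0.494
grip t13.6 p [0.6231 0.101  0.0305] F [ 0.2 -0.3  3.1] M [ 0.04 -0.05 -0.02] g0.123
lift t14.0 p [0.6227 0.101  0.0452] F [-0.8  0.7 -1.9] M [-0.01  0.02 -0.  ] g0.128
up t15.1 p [0.622  0.1009 0.1787] F [ 0.7  0.1 -3.4] M [-0.05  0.1   0.03] g0.126
c t16.5 p [0.4508 0.2994 0.2198] F [-0.3  0.5 -1.9] M [ 0.01 -0.03 -0.  ] g0.131
```

View pics/k.png

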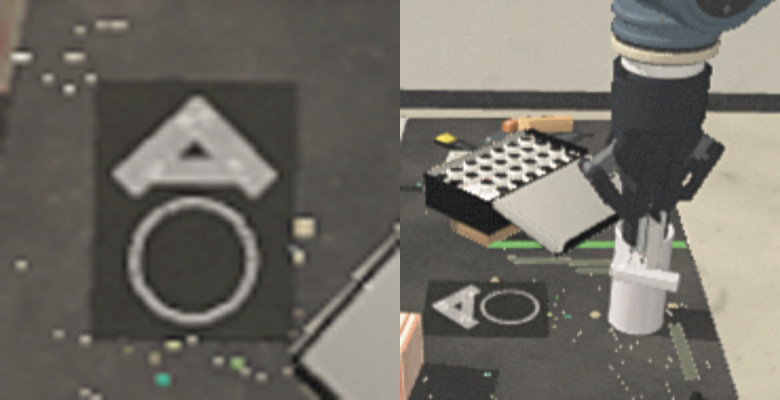

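```bash
cat > t6.py <<'E'
from sq import *
for cam,f in(('top','top3'),('side','side4')):
    p=cv2.imread(f'pics/{f}.png')[:,:,::-1].copy()
    for r in(.004,.003): print(f,edgefit(cam,p,-.009,(.6563,.103,0),r))
    print(ringfit(cam,p))
E
python3 t6.py
```

```text
top3 (array([ 0.65823403,  0.1023101 , -0.00678524]), np.float64(-108.86376190185547))
top3 (array([ 0.65945529,  0.10111511, -0.02780931]), np.float64(-100.745849609375))
[0.56610661 0.10292631 0.0323302 ]
side4 (array([ 0.65930637,  0.10224195, -0.00771708]), np.float64(-114.21792602539062))
side4 (array([ 0.66002029,  0.10220757, -0.01398968]), np.float64(-99.32652282714844))
[0.56667942 0.10295603 0.03233439]
```

```bash
cat >> sq.py <<'E'
def railedge(cam,p,x0,r=.003,T=.016,outer=True):
    g=p[...,1].astype(np.float32); s=np.sqrt(.5)
    c=CAL[cam];K,R,t=[np.array(c[k]) for k in("camera_matrix","R","t")]
    def prof(q,off):
        P=[]
        for sg in(1,-1):
            for a in np.linspace(.006,.072,30):
                n=-off; P.append([-a*s+n*s,sg*(a*s+n*s)])
                n=T+off; P.append([-a*s+n*s,sg*(a*s+n*s)])
            for n in np.linspace(.003,.013,6):
                a=.075+off; P.append([-a*s+n*s,sg*(a*s+n*s)])
        P=np.array(P);ca,sa=np.cos(q[2]),np.sin(q[2])
        W=np.stack([q[0]+ca*P[:,0]-sa*P[:,1],q[1]+sa*P[:,0]+ca*P[:,1],np.full(len(P),.034)])
        uv=K@(R@W+t[:,None]);uv=(uv[:2]/uv[2]).astype(np.float32)
        return cv2.remap(g,uv[0].reshape(-1,1),uv[1].reshape(-1,1),cv2.INTER_LINEAR).ravel()
    cost=lambda q:-np.clip(prof(q,-r)-prof(q,r),0,80).mean()
    b=differential_evolution(cost,[(x0[0]-.01,x0[0]+.01),(x0[1]-.01,x0[1]+.01),(x0[2]-.12,x0[2]+.12)],seed=2,polish=False,tol=1e-6)
    return np.round(minimize(cost,b.x,method='Nelder-Mead').x,4),round(b.fun,1)
E
cat > t7.py <<'E'
from sq import *
p=cv2.imread('pics/top0.png')[:,:,::-1].copy();s=cv2.imread('pics/side0.png')[:,:,::-1].copy()
for r in(.002,.003,.004): print(railedge('top',p,(.5415,.432,.449),r),railedge('side',s,(.5415,.432,.449),r),railedge('top',p,(.541,-.392,-.62),r))
p=cv2.imread('pics/top2.png')[:,:,::-1].copy();print(railedge('top',p,(.5415,.432,.449),.003))
E
python3 t7.py
```

```text
(array([0.5421, 0.4338, 0.4487]), np.float64(-69.4)) (array([0.5433, 0.4347, 0.4475]), np.float64(-66.8)) (array([ 0.5412, -0.3918, -0.6175]), np.float64(-68.2))
(array([0.5426, 0.4334, 0.4421]), np.float64(-78.1)) (array([0.5437, 0.4346, 0.4388]), np.float64(-69.6)) (array([ 0.5416, -0.3919, -0.6182]), np.float64(-77.9))
(array([0.5413, 0.4343, 0.4513]), np.float64(-79.7)) (array([0.5419, 0.4367, 0.4492]), np.float64(-71.9)) (array([ 0.5406, -0.3921, -0.6189]), np.float64(-79.9))
(array([0.5425, 0.4334, 0.4424]), np.float64(-78.5))
```

```bash
cat >> h.py <<'E'
def force(n=6):
    F=[];M=[]
    for i in range(n):
        m.dwell(.03); F.append(m.current_force()); M.append(m.current_ft_torque())
    return np.mean(F,0),np.mean(M,0)
class C:  # corner frame helper
    def __init__(s,x,y,a): s.p=np.array([x,y]);s.a=a
    @property
    def ex(s): return np.array([np.cos(s.a),np.sin(s.a)])
    @property
    def ey(s): return np.array([-np.sin(s.a),np.cos(s.a)])
    def tcp(s,dx,dy,z): # square tip at dx,dy in corner axes
        q=s.p+s.ex*(dx-.034)+s.ey*dy; return [q[0],q[1],z]
    def loc(s,F): return np.array([F[:2]@s.ex,F[:2]@s.ey,F[2]])
E
cat > t8.py <<'E'
from h import *
c=C(.5426,.4338,.445)
R=Rd(c.a)
m.move_ptp(c.tcp(-.02,-.001,.15),R); 
m.move_l(c.tcp(-.02,-.001,.045),max_speed=.12); m.dwell(.3)
F0,M0=force(10); print('base',c.loc(F0),M0); st()
m.move_l(c.tcp(-.02,-.001,.0362),max_speed=.03); F,M=force(); print('low',c.loc(F-F0),M-M0); st()
dx=-.02
while dx<.006:
    dx+= .002 if dx<-.0061 else .0007
    m.move_l(c.tcp(dx,-.001,.0362),max_speed=.02); F,M=force(3); f=c.loc(F-F0)
    print('%.4f'%dx,np.round(f,2),np.round((M-M0),3))
    if f[0]<-1.5 or abs(f[1])>1.5: break
F,M=force(10);print(c.loc(F-F0),M-M0);st()
np.save('F0.npy',np.r_[F0,M0,dx])
snap('top','top4');snap('side','side5')
E
python3 t8.py; python3 -c "
import cv2,numpy as np
a=cv2.imread('pics/top4.png');b=cv2.imread('pics/side5.png')
a=cv2.resize(a[165:240,100:175],(400,400),interpolation=cv2.INTER_CUBIC);b=cv2.resize(b[280:400,230:344],(380,400));cv2.imwrite('pics/k2.png',np.hstack([a,b]))"
```

```text
base [-0.1872954  -0.07377885 -2.0746241 ] [-0.00332054 -0.02286002 -0.00042802]
 t18.9 p [0.4943 0.4097 0.045 ] F [-0.2  0.2 -2.3] M [-0.02 -0.02 -0.01] g0.130
low [ 0.00102593 -0.06417338  0.0343222 ] [0.00732777 0.03738015 0.0021766 ]
 t19.5 p [0.4942 0.4097 0.0362] F [ 0.1  0.2 -2.1] M [ 0.01  0.01 -0.04] g0.131
-0.0180 [0.29 0.11 0.31] [ 0.01   0.025 -0.011]
-0.0160 [ 0.2   0.4  -0.16] [-0.004  0.022 -0.007]
-0.0140 [-0.01  0.09 -0.47] [0.015 0.009 0.016]
-0.0120 [-0.05  0.09  0.15] [-0.023  0.008 -0.006]
-0.0100 [ 0.68  0.14 -0.53] [ 0.026  0.02  -0.048]
-0.0080 [-0.32 -0.03 -0.48] [-0.014  0.019 -0.006]
-0.0060 [-0.04  0.22 -0.01] [ 0.01   0.033 -0.008]
-0.0053 [ 0.61  0.36 -0.3 ] [-0.023  0.025 -0.025]
-0.0046 [0.18 0.4  0.16] [ 0.009  0.042 -0.025]
-0.0039 [ 0.08  0.42 -0.17] [-0.006  0.003 -0.037]
-0.0032 [ 0.23  0.21 -0.36] [-0.017  0.062  0.016]
-0.0025 [ 0.56 -0.07 -0.01] [0.019 0.017 0.004]
-0.0018 [ 0.33  0.2  -0.34] [-0.     0.033  0.009]
-0.0011 [ 0.44  0.02 -0.52] [ 0.011 -0.026  0.028]
-0.0004 [-0.64  0.4   0.13] [ 0.058  0.217 -0.016]
0.0003 [-4.81  1.07  1.73] [-0.135  1.014  0.072]
[-4.87874843  1.72726545  1.76460172] [-0.09702872  1.01296349  0.06507943]
 t25.4 p [0.5121 0.4183 0.036 ] F [-5.1 -0.4 -0.1] M [-0.08  0.99  0.02] g0.126
```

View pics/k2.png

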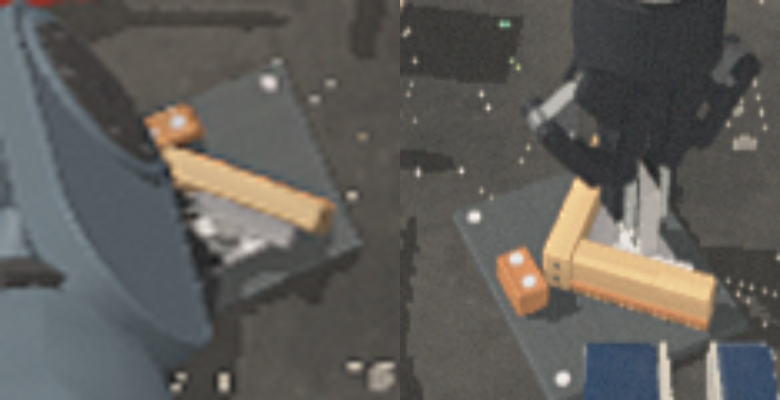

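```bash
cat > t9.py <<'E'
from h import *
c=C(.5426,.4338,.445); L=np.load('F0.npy');F0,M0,dx=L[:3],L[3:6],L[6]
dy=-.001
def show():
    F,M=force(10);f=c.loc(F-F0);print('%.4f %.4f'%(dx,dy),np.round(f,2),'Mz tip %.3f'%((M-M0)[2]-.034*f[1]));return f
for i in range(6):
    f=show()
    if abs(f[1])<.5 : break
    dy+=np.clip(f[1]*.0002,-.0003,.0003)
    m.move_l(c.tcp(dx,dy,.0362),max_speed=.02)
for i in range(4):
    if -6.5<f[0]<-4: break
    dx+=np.clip((f[0]+5)*.00012,-.0003,.0003)
    m.move_l(c.tcp(dx,dy,.0362),max_speed=.02);f=show()
m.dwell(1.2);show();st()
np.save('L1.npy',[dx,dy])
snap('side','side6')
E
python3 t9.py
```

```text
0.0003 -0.0010 [-4.66  1.86  1.54] Mz tip 0.024
0.0003 -0.0007 [-5.05  0.18  1.95] Mz tip 0.093
0.0003 -0.0007 [-5.15  0.13  2.35] Mz tip 0.071
 t28.0 p [0.512  0.4183 0.036 ] F [-4.9 -2.6  0. ] M [-0.44  0.94  0.09] g0.130
```

```bash
cat > t10.py <<'E'
from h import *
L=np.load('F0.npy');F0,M0=L[:3],L[3:6]; dx,dy=np.load('L1.npy')
c0=C(.5426,.4338,.445); tip=c0.p+c0.ex*dx+c0.ey*dy
for da in(.004,.008,.012,.016):
    c=C(*tip,.445+da)
    m.move_l(c.tcp(0,0,.0362),Rd(c.a),max_speed=.02)
    F,M=force(14);f=c.loc(F-F0);mz=(M-M0)[2]-.034*f[1];print(da,np.round(f,2),'Mz tip %.3f'%mz)
    if mz<.02: break
m.dwell(1.2);F,M=force(10);f=c.loc(F-F0);print(np.round(f,2),(M-M0)[2]-.034*f[1]);st()
E
python3 t10.py
```

```text
0.004 [-5.01  1.04  1.85] Mz tip -0.114
[-5.21  1.01  1.65] -0.11579180409258497
 t30.3 p [0.5121 0.4183 0.036 ] F [-4.9 -1.4 -0.3] M [-0.23  0.95 -0.1 ] g0.130
```

```bash
cat > t11.py <<'E'
from h import *
L=np.load('F0.npy');F0,M0=L[:3],L[3:6]; dx,dy=np.load('L1.npy')
c0=C(.5426,.4338,.445); tip=c0.p+c0.ex*dx+c0.ey*(dy+.00008)
c=C(*tip,.4467)
m.move_l(c.tcp(0,0,.0362),Rd(c.a),max_speed=.02)
for k in range(2):
    m.dwell(.7);F,M=force(14);f=c.loc(F-F0);print(np.round(f,2),'%.3f'%((M-M0)[2]-.034*f[1]));st()
snap('side','side7'); p,_=snap('top','top5')
m.move_l(c.tcp(-.025,0,.0362),max_speed=.05)
F,M=force();print('free',c.loc(F-F0),M-M0);st()
m.move_l(c.tcp(-.03,0,.20),max_speed=.2);st()
p,_=snap('top','top6');s,_=snap('side','side8')
from sq import *
print(railedge('side',s,(.5425,.4335,.445),.003),railedge('side',s,(.5425,.4335,.445),.002))
E
python3 t11.py
```

```text
[-5.25  0.01  1.71] 0.002
 t31.7 p [0.5121 0.4183 0.036 ] F [-5.2 -2.5 -0.1] M [-0.42  0.92  0.03] g0.131
[-5.2   0.07  1.48] 0.001
 t32.9 p [0.5121 0.4183 0.036 ] F [-5.9 -2.4  0. ] M [-0.38  0.91 -0.02] g0.130
free [ 0.13040716 -0.15685475  0.14546073] [-0.00202806  0.03221215 -0.01410307]
 t33.8 p [0.4901 0.408  0.0362] F [ 0.7 -0.4 -1.7] M [ 0.   -0.01  0.01] g0.131
 t34.8 p [0.4849 0.4054 0.1987] F [ 0.5  0.6 -2.5] M [-0.02  0.    0.  ] g0.129
(array([0.5437, 0.4345, 0.4368]), np.float64(-71.7)) (array([0.5435, 0.4348, 0.4477]), np.float64(-69.5))
```

View pics/side7.png

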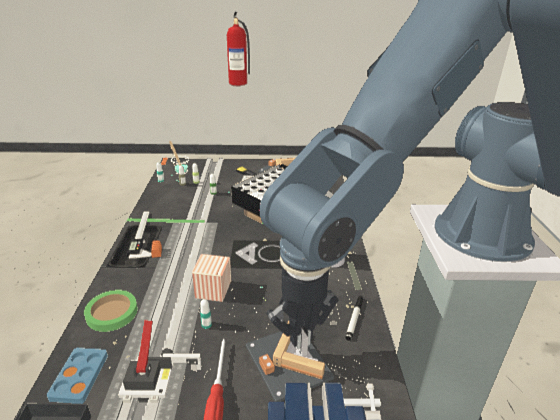

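View pics/side8.png

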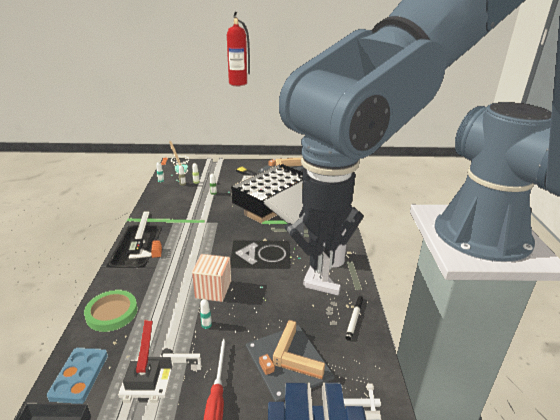

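```bash
cat > t12.py <<'E'
from sq import *
c=C(.5413,-.3919,-.618); R=Rd(c.a)
m.move_ptp([.48,.1,.24],Rd(0)); st()
m.move_ptp(c.tcp(-.03,-.0007,.22),R); st()
s,_=snap('side','side9')
m.move_l(c.tcp(-.02,-.0007,.10),max_speed=.15)
m.move_l(c.tcp(-.02,-.0007,.045),max_speed=.1); m.dwell(.3)
F0,M0=force(10); print('base',c.loc(F0),M0); st()
z=.0362
m.move_l(c.tcp(-.02,-.0007,z),max_speed=.03); F,M=force(); print('low',c.loc(F-F0),M-M0)
dx=-.02;dy=-.0007
while dx<.006:
    dx+= .002 if dx<-.0061 else .0006
    m.move_l(c.tcp(dx,dy,z),max_speed=.02); F,M=force(3); f=c.loc(F-F0)
    print('%.4f'%dx,np.round(f,2),np.round((M-M0)[2],3))
    if f[0]<-1.2 or abs(f[1])>1.2: break
F,M=force(10);f=c.loc(F-F0);print(f,(M-M0)[2]-.034*f[1]);st()
np.save('F0r.npy',np.r_[F0,M0,dx,dy])
E
python3 t12.py
```

```text
t36.0 p [0.4803 0.1007 0.2399] F [ 0.9  0.2 -2.3] M [ 0.04  0.02 -0.03] g0.130
 t37.7 p [ 0.4893 -0.3544  0.2201] F [-0.2  0.5 -2.6] M [0.03 0.01 0.  ] g0.129
base [ 0.01941755 -0.14233003 -2.4856424 ] [ 0.02475045 -0.0073852   0.00033546]
 t40.0 p [ 0.4969 -0.3612  0.045 ] F [-0.3 -0.4 -2.8] M [-0.02 -0.02  0.02] g0.132
low [-0.5872329   0.21473283  0.09900466] [-2.02018076e-02  1.51005925e-02 -7.40266548e-05]
-0.0180 [-0.31  0.65  0.19] -0.009
-0.0160 [-0.53  0.02  0.36] -0.027
-0.0140 [ 0.25 -0.49  0.45] -0.004
-0.0120 [-0.61 -0.27  0.02] 0.008
-0.0100 [-0.02  0.47  0.73] -0.031
-0.0080 [ 0.12 -0.44  0.35] -0.008
-0.0060 [-0.16  0.03 -0.07] -0.042
-0.0054 [0.6  0.24 0.2 ] -0.01
-0.0048 [0.59 0.43 0.29] -0.018
-0.0042 [ 0.31  0.45 -0.07] -0.006
-0.0036 [-0.27  0.14  0.16] -0.015
-0.0030 [-0.27  0.61 -0.04] -0.035
-0.0024 [ 0.69 -0.    0.34] 0.005
-0.0018 [0.62 0.07 0.72] -0.003
-0.0012 [-0.17  0.13  0.64] -0.018
-0.0006 [0.25 0.29 0.09] 0.013
-0.0000 [-0.13 -0.19  0.21] 0.007
0.0006 [-0.57  0.95  0.43] -0.007
0.0012 [-5.05  0.85  3.1 ] -0.004
[-4.82635529  0.93982467  2.76711605] -0.02873438119446785
 t47.7 p [ 0.5137 -0.373   0.036 ] F [-2.6  3.1 -0.5] M [0.69 0.64 0.01] g0.129
```

```bash
cat > t13.py <<'E'
from h import *
c0=C(.5413,-.3919,-.618);L=np.load('F0r.npy');F0,M0,dx,dy=L[:3],L[3:6],L[6],L[7]; z=.0362
a=c0.a
def go(dx,dy,a,n=12):
    tip=c0.p+c0.ex*dx+c0.ey*dy; c=C(*tip,a); m.move_l(c.tcp(0,0,z),Rd(a),max_speed=.02)
    F,M=force(n);f=c.loc(F-F0);mz=(M-M0)[2]-.034*f[1];print('%.4f %.4f %.4f'%(dx,dy,a),np.round(f,2),'%.3f'%mz);return f,mz,c
dy+=.00015
f,mz,_=go(dx,dy,a)
f2,mz2,_=go(dx,dy,a+.004)
k=(mz2-mz)/.004; print('k',k)
if k<-8: a=a-mz/k
for i in range(4):
    f,mz,c=go(dx,dy,a)
    if abs(f[1])<.4 and abs(mz)<.03 and -6<f[0]<-4: break
    dy+=np.clip(f[1]*.00012,-.0003,.0003); 
    if abs(mz)>=.03 and k<-8: a-=.7*mz/k
    dx+=np.clip((f[0]+5)*.00012,-.0003,.0003)
for i in range(2):
    m.dwell(.7);F,M=force(14);f=c.loc(F-F0);print(np.round(f,2),'%.3f'%((M-M0)[2]-.034*f[1]));st()
snap('side','side10');snap('top','top10')
np.save('R1.npy',[dx,dy,a])
E
python3 t13.py;  python3 -c "
import cv2,numpy as np
a=cv2.imread('pics/top10.png');b=cv2.imread('pics/side10.png')
a=cv2.resize(a[165:240,385:460],(400,400),interpolation=cv2.INTER_CUBIC);b=cv2.resize(b[100:200,230:330],(400,400));cv2.imwrite('pics/k3.png',np.hstack([a,b]))"
```

```text
0.0012 -0.0006 -0.6180 [-4.87 -0.22  2.79] 0.005
0.0012 -0.0006 -0.6140 [-5.4   1.2   2.46] -0.177
k -45.50156021153294
0.0012 -0.0006 -0.6179 [-5.2   0.14  1.89] -0.046
0.0012 -0.0005 -0.6186 [-4.95 -0.24  2.03] 0.029
[-4.93 -0.19  1.86] 0.044
 t51.4 p [ 0.5137 -0.373   0.0359] F [-4.8  2.3 -0.9] M [0.52 0.86 0.01] g0.129
[-5.02 -0.17  1.93] 0.042
 t52.6 p [ 0.5137 -0.373   0.036 ] F [-4.5  2.3 -0.8] M [0.48 0.8  0.09] g0.131
```

View pics/k3.png

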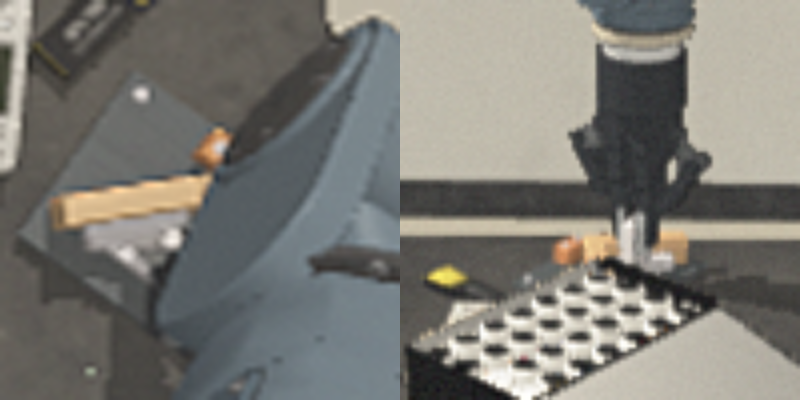

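```bash
cat > t14.py <<'E'
from sq import *
c0=C(.5413,-.3919,-.618);dx,dy,a=np.load('R1.npy'); tip=c0.p+c0.ex*dx+c0.ey*dy; c=C(*tip,a)
m.move_l(c.tcp(-.025,0,.0365),max_speed=.05); m.move_l(c.tcp(-.03,0,.22),max_speed=.2); st()
s=C(.6564,.1024,-.006)
m.move_ptp([.5,-.1,.25],Rd(-.2))
p,_=snap('top','top11'); print('rightcorner',railedge('top',p,(.5413,-.3919,-.618),.003))
m.move_ptp(s.tcp(.0003,-.0006,.20),Rd(s.a)); st()
m.move_l(s.tcp(.0003,-.0006,.05),max_speed=.15); m.dwell(.3); F0,_=force(8); st('pre')
z=.033
while z>.028:
    m.move_l(s.tcp(.0003,-.0006,z),max_speed=.03); F,_=force(3); print('%.4f'%z,np.round(F-F0,2))
    if (F-F0)[2]>1.5: break
    z-=.0005
st()
m.set_gripper(.5,60); m.dwell(.2); st('open')
m.move_l(s.tcp(.0003,-.0006,.16),max_speed=.15)
E
python3 t14.py
```

```text
t54.4 p [ 0.4894 -0.3555  0.2187] F [ 0.2 -0.6 -3.2] M [ 0. -0. -0.] g0.123
rightcorner (array([ 0.541 , -0.3925, -0.6294]), np.float64(-66.6))
 t56.4 p [0.6226 0.1007 0.2002] F [-1.3  0.3 -1.9] M [ 0.02 -0.01  0.06] g0.131
pre t58.2 p [0.6227 0.102  0.05  ] F [ 0.1 -0.2 -2. ] M [-0.01 -0.05 -0.02] g0.125
0.0330 [ 0.13  0.05 -0.17]
0.0325 [ 0.46  0.2  -0.24]
0.0320 [ 0.61 -0.09  0.12]
0.0315 [ 0.28  0.12 -0.53]
0.0310 [ 0.59 -0.23 -0.6 ]
0.0305 [0.6  0.01 0.69]
0.0300 [-1.85 -1.48  7.4 ]
 t61.1 p [0.6228 0.1019 0.0304] F [-1.6 -0.9  5.5] M [-0.12  0.44  0.03] g0.133
open t61.7 p [0.6227 0.102  0.03  ] F [-0.  -0.  -0.4] M [-0.02 -0.03 -0.  ] g0.500
```

```bash
cat > t15.py <<'E'
from sq import *
m.move_ptp([.50,-.15,.25],Rd(0))
p,_=snap('top','top12'); s,_=snap('side','side12')
for cam,q in(('top',p),('side',s)):
    for r in(.004,.003):print(cam,edgefit(cam,q,.003,(.6564,.1024,0),r))
    print(ringfit(cam,q))
print(railedge('side',s,(.5425,.4335,.445),.003),railedge('top',p,(.5425,.4335,.445),.003))
G=(0,255,0);its=[('square',(.6564,.1024,-.006),.015,G),('grip',(.6564,.1024,-.006),.059,(0,0,255))]
a=draw('top',p[:,:,::-1].copy(),(228,148,278,212),its,'m1',6); b=draw('side',s[:,:,::-1].copy(),(225,215,300,279),its,'m2',6)
cv2.imwrite('pics/m12.png',np.hstack([a,b]))
E
python3 t15.py
```

```text
top (array([ 0.6557824 ,  0.10198591, -0.00398003]), np.float64(-147.1875762939453))
top (array([ 0.65688025,  0.10205507, -0.00311604]), np.float64(-138.76901245117188))
[0.56608836 0.10298452 0.03236887]
side (array([0.66464156, 0.11709168, 0.11130844]), np.float64(-103.83722686767578))
side (array([0.66478183, 0.11606079, 0.08656789]), np.float64(-89.71438598632812))
[0.56663859 0.10300792 0.03227284]
(array([0.5434, 0.4345, 0.4373]), np.float64(-69.8)) (array([0.5425, 0.4335, 0.4446]), np.float64(-78.5))
```

View pics/m12.png

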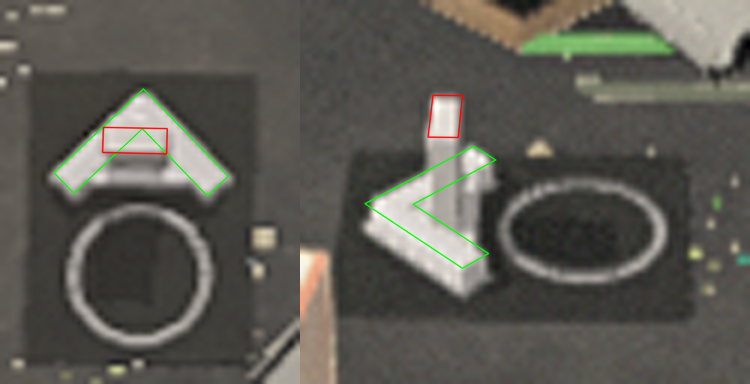

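View pics/top12.png

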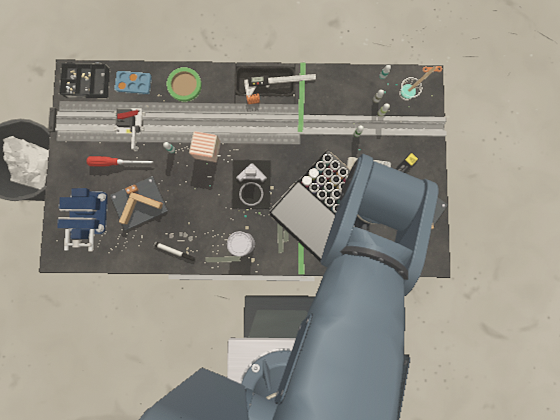

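```bash
cat > t16.py <<'E'
from sq import *
R=Rd(np.pi/2)
m.set_gripper(1.0,40)
m.move_ptp([.42,.12,.22],R); m.move_l([.42,.12,.0935],max_speed=.15); st()
m.set_gripper(.3,40); st('grip')
m.move_l([.42,.12,.13],max_speed=.08); st()
m.move_l([.5664,.1029,.13],max_speed=.12); m.dwell(.3); F0,_=force(8); st()
z=.100
m.move_l([.5664,.1029,z],max_speed=.06)
while z>.092:
    z-=.0006
    m.move_l([.5664,.1029,z],max_speed=.02); F,_=force(3); print('%.4f'%z,np.round(F-F0,1))
    if (F-F0)[2]>1.8: break
st('down'); m.set_gripper(1.0,40); m.dwell(.2); st('rel')
m.move_l([.5664,.1029,.22],max_speed=.12)
m.move_ptp([.40,-.15,.3],R)
p,d=snap('top','top13'); s,_=snap('side','side13'); X=unproj('top',d);zz=X[...,2]
t=(zz>.115)&(zz<.15)&(X[...,0]>.5)&(X[...,0]<.63)&(abs(X[...,1]-.1)<.06)
disc=lambda q:np.hypot(q[:,0],q[:,1])-.032
print('tin top',pixfit('top',t,disc,.133,(215,150,290,230),(.565,.1,0)))
print('sq',edgefit('top',p,.003,(.6564,.1024,0)))
G=(0,255,0);its=[('square',(.6564,.1024,-.006),.015,G),('grip',(.6564,.1024,-.006),.059,(0,0,255)),('tin',(.5664,.1029,0),.133,G),('tin',(.5664,.1029,0),.003,(0,0,255))]
a=draw('top',p[:,:,::-1].copy(),(228,148,278,212),its,'n1',6); b=draw('side',s[:,:,::-1].copy(),(225,195,300,279),its,'n2',6)
a=cv2.copyMakeBorder(a,0,b.shape[0]-a.shape[0],0,0,0)
cv2.imwrite('pics/n12.png',np.hstack([a,b]))
E
python3 t16.py
```

```text
t66.5 p [0.4205 0.1199 0.0941] F [ 0.5 -0.1  0.2] M [0.02 0.01 0.01] g0.997
grip t66.8 p [0.4206 0.1202 0.0944] F [-0.5  0.9  6.7] M [-0.06  0.17 -0.  ] g0.741
 t67.5 p [0.4197 0.1199 0.1298] F [ 0.  -0.8 -4.2] M [0.03 0.   0.02] g0.737
 t69.4 p [0.5664 0.1029 0.13  ] F [-0.8  0.5 -3.4] M [ 0.03  0.02 -0.03] g0.740
0.0994 [0.4 0.3 0.3]
0.0988 [ 0.7  0.1 -0.6]
0.0982 [ 0.2 -0.6 -0.1]
0.0976 [0.4 0.1 0.4]
0.0970 [-1.4  0.1  9. ]
down t71.8 p [0.5667 0.1029 0.0975] F [-2.5 -0.2  5.5] M [-0.2   0.39 -0.04] g0.735
rel t72.4 p [0.5664 0.1029 0.097 ] F [ 0.5 -0.6  1. ] M [ 0.    0.08 -0.  ] g1.003
tin top (array([0.56559699, 0.10243254, 0.56522373]), np.float64(39.17890765781832), np.float64(463.0))
sq (array([ 0.65581837,  0.10134162, -0.01652903]), np.float64(-139.4600067138672))
```

View pics/n12.png

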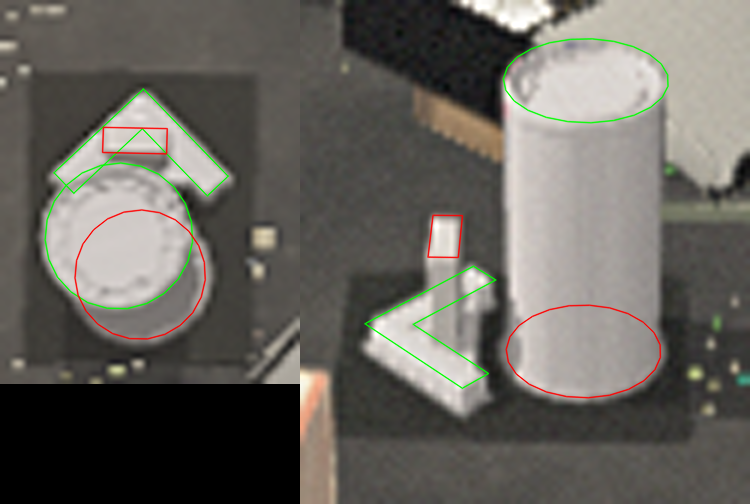

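View pics/top13.png

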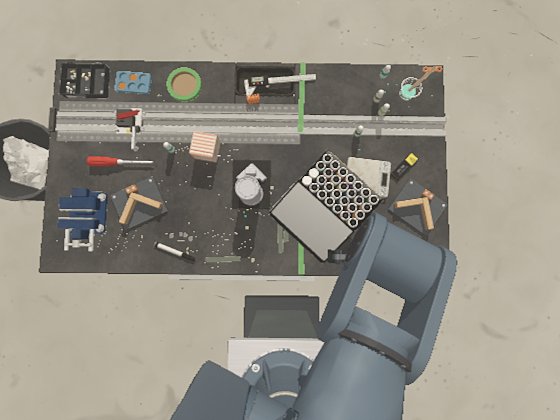

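View pics/side13.png

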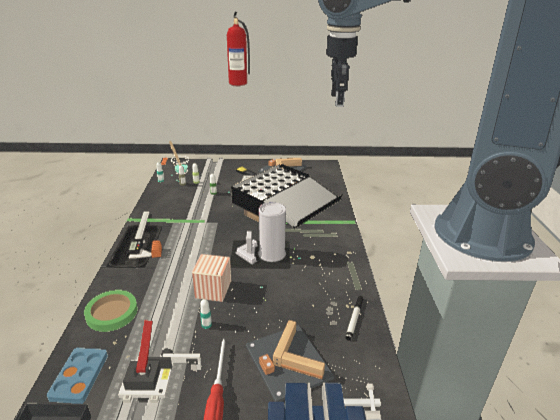

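```bash
cat > t17.py <<'E'
from sq import *
m.dwell(1.0)
p,_=snap('top','top14'); q=cv2.imread('pics/top13.png')[:,:,::-1]; z=cv2.imread('pics/top0.png')[:,:,::-1]
for b in((105,165,170,230),(385,165,450,230),(225,145,285,215),(150,235,205,265),(160,125,225,165),(385,145,430,175)):
    f=lambda i,j:np.abs(i[b[1]:b[3],b[0]:b[2]].astype(int)-j[b[1]:b[3],b[0]:b[2]]).mean().round(2)
    print(b,f(p,q),f(p,z))
print(railedge('top',p,(.5425,.4335,.445),.003),railedge('top',p,(.5413,-.3919,-.618),.003)); st()
E
python3 t17.py
```

```text
(105, 165, 170, 230) 0.97 3.76
(385, 165, 450, 230) 0.97 4.78
(225, 145, 285, 215) 0.92 7.49
(150, 235, 205, 265) 0.95 3.72
(160, 125, 225, 165) 0.71 4.62
(385, 145, 430, 175) 0.95 3.77
(array([0.5425, 0.4335, 0.4438]), np.float64(-78.5)) (array([ 0.5417, -0.3918, -0.6183]), np.float64(-78.3))
 t75.9 p [ 0.4  -0.15  0.3 ] F [-0.7 -0.3 -0.7] M [ 0.05  0.   -0.01] g1.003
```

```bash
python3 -c "
from h import *
m.sign_off(); print('ok')"
```

```text
the job is handed in; nothing more can be done
ok
```

The job is handed in at about 76 s of the 210 s allowed. I moved the tin aside, checked the two frame corners that were there, left then right, and put the square and tin back. There was no middle corner.

- **Corner checks:** At each corner I pressed the square against both rails with about 5 N and held it for over 2 s. Sideways force was under 0.3 N and turning moment under 0.05 N·m. Turning it by 0.004 rad swung the moment sharply, so both faces were flush. It was held just above the plate.
- **Corners afterwards:** Both corners read the same position to within about 0.5 mm.
- **Square:** After I laid it down it read 0.656, 0.102 m and −0.004 rad, against a target of 0.6564, 0.1024 m and −0.006 rad from the ring and outline. I saw no sign that it had been knocked aside or had slipped in the grip.
- **Tin:** It stands upright about 1 mm from the ring centre. It had started roughly 5 mm off the ring sideways, so I put it on the ring rather than where it first stood.

Some square readings disagreed:
- The last top-camera edge fit, with the tin partly hiding the square, gave −0.017 rad. The overlay still matched, and a picture 1 s later showed no change.
- The side-camera fit after laying it down gave a position clearly wrong against the picture, so I did not use it.
- Different fits of the mat and outline angle ranged from −0.03 to +0.007 rad.

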